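# Wet cover to the curing rack

### The job

The round red cover on the painting board is still wet, so it must not be touched with the gripper or fall on the bench: slide the blue-handled lifter under it from the board's open front, against the stop strip, and carry it on the blade to the sloping drying rack. Set it down gently, face up on both rails, just above the two brass pins, draw the lifter clear of it, then lay the lifter back flat with its blade on the black mat. Do not knock the can, the mug or the scanner about.

Things in the scene. Friction and masses are not known exactly. Their poses are not given: they have to be found in the camera images.
- cover: Wet-painted red round cover, 130 g, 112 mm across, 9 mm thick. Origin: centre of its underside; z out of its face. The flat underside is 88 mm across and from there rises to a rim 4 mm higher, so a thin blade gets under it. Lies face up on the board, 12 to 30 mm short of touching the stop strip, up to 18 mm off to a side.
- board: Painting board fixed to the bench, 200 mm (x) by 150 mm (y), its top 12 mm above the bench. Origin: centre of its underside; x points from its open front edge (nearest the robot) to the stop strip, a wooden strip 12 mm thick standing 12 mm above the board's top along the whole far edge.
- board_stop (a point): Middle of the foot of the stop strip's inner face, at the level of the board's top; 88 mm along board x from the board's origin.
- lifter: Cranked spatula, 160 g, loose, blade flat on the mat at first; stands steadily so. Origin: middle of the blade's underside; x to the tip, z up. Steel blade 50 mm wide (y), 2 mm thick, x = -52 to +48 mm; at its rear a 50 mm wide, 12 mm high upright heel, front face at x = -50 mm. A neck and then the blue handle rise backwards from the heel at 30 degrees to the blade.
- lifter_grip (a point): Good place to grip, in the middle of the blue handle's section: x = -126, y = 0, z = +46 mm in the lifter's frame. The handle is 24 mm wide (y, flat sides to grip across), 20 mm deep and 110 mm long, from 33 to 143 mm behind the heel along its 30 degree slope.
- mat: Black rubber mat fixed to the bench, 170 mm (x) by 120 mm (y), 3 mm thick: the lifter's place. Origin: centre of its underside.
- rack: Fixed drying rack. Origin: on the bench under the rails; x to its rear. Base plate 12 mm thick, x -100 to +120, y +-60 mm. Four 10 mm legs at x = -35 and +55, y = +-38 mm carry the sloping rails. A post at x = +105 mm holds a curing lamp bar over the rails: 120 mm long in y, x 44 to 80 mm, from 305 to 336 mm above the bench. The front (-x) is open.
- cradle: The rack's two rails, sloping 30 degrees up to the rack's +x. Origin: where the cover's origin lies when it rests against both pins, 175 mm above the bench; x up the slope, z square out of it. Rails 12 mm wide at y = +-38, tops at z = 0, 8 mm deep, x -55 to +75; brass pins 8 mm thick, 14 mm high, at x = -46, y = +-38. Gap between rails 64 mm, free below and in front; crossbar under them at x = 70.
- spraycan: Bystander: yellow can, 60 mm across, 170 mm high, loose. Origin: centre of its underside.
- mug: Bystander: white mug, 72 mm across, 90 mm high, handle to its +y, loose. Origin: centre of its underside.
- scanner: Bystander: black and red handheld scanner, 120 mm (x) by 58 mm (y), 26 mm high, lying loose. Origin: centre of its underside.
Not all that is in view belongs to the job. Several things have the shape of the mat; the one meant has the colours described above.

How it is judged:
By the outcome, as a careful person would: the job done as asked, in the order asked, and still so for the second after the job is handed in, with the robot touching nothing.
It also fails if it takes over 72 s, if anything falls off the work surface, if the arm or the gripper's body presses on something with over 40 N, if the wrist force passes 120 N, or if a joint passes its speed limit or range.

### The arm

A 7-joint arm with a two-finger parallel gripper is mounted at the origin on the work surface. World frame = base frame: x ahead of the robot, y to its left, z up, the work surface at z = 0. Lengths are in m, angles in rad, forces in N, time in s.
With the tool pointing down it reaches from about 0.425 to 0.925 m from the base axis. Payload 6.8 kg.
Tool frame: the origin (TCP) lies on the front face of the gripper's body, between the roots of the fingers; the fingertips stand 73 mm ahead of it and the grasp point (between the pads) lies 54 mm ahead of it; z points along the fingers, x is the direction in which the jaws open and shut, and the axes are right-handed (so a half turn about z gives the same grasp; the last joint's range is limited). The gripper opens to 85 mm and grips with 20 to 120 N. Pads are 22 mm wide; open, the fingers measure 114 mm over their backs; the gripper's body (76 mm by 85 mm) begins 54 mm behind the grasp point. The pads swing forward as they close: fully open they stand 13 mm farther back than shut.
Start: joints at [1.027, 0.477, 0.022, 1.555, -0.011, 1.109, -0.083], TCP at [0.285, -0.612, 0.304] pointing down, gripper open.
Joint ranges: [-2.96, 2.96], [-0.34, 2.1], [-1.41, 1.46], [0.24, 2.44], [-1.37, 4.51], [0.17, 1.92], [-2.96, 2.96]. Speed limits (rad/s): [2.39, 2.39, 3.14, 3.14, 3.14, 3.14, 3.14].

### API

Orientations are given as a 3x3 rotation matrix whose columns are the frame's x, y, z axes.
In Python, from bench import r gives the robot as it stands.
- The arm moves only by the tool arm_command, never from a script. Its argument "moves" is a list of rows, each an object with "fingers": the gripper's target within -1 to 1 (fully open at 1, half-way at 0, shut at -1); "slide": the shift along the tool's x, y, z in mm, a list of three; "rot": the turn, a rotation vector about the tool's x, y, z in rad, a list of three. In form: [{"fingers": fingers, "slide": [tx, ty, tz], "rot": [ax, ay, az]}, ...]. A call has 1 to 10 rows; each row is the pose to reach, as a shift and turn from the pose measured when the call began, along the tool's axes at that moment; what a row does not reach only later rows make up. A row lasts 1/8 s, in which the tool goes at most 62.5 mm and 10.7 degrees, less where a joint would pass 70% of its speed; a pose out of reach is approached as far as the arm can. A call with a gripper value outside its range is refused whole. The fingers move at their own pace and stop on an object; "newtons" is the grip in N (left out, the last holds). Time passes only in rows, so rows that repeat a pose let the fingers close. It gives the time, the measured TCP pose, the force and the opening at its end, in the units of the state.
- r.get_obs(): the state, without advancing time (a new reading comes with each control period).
- r.capture(name): name is "side" or "top"; returns the picture (400x640x3 uint8, red, green, blue); there is no depth.
- r.calibration(name): a dict with "fx", "fy", "cx", "cy" (pixels), "origin" and "orientation" of the camera in the world. Camera axes: x right, y up, looking along -z (the intrinsics and any distortion apply to the point x, -y, -z); pixel columns grow to the right and rows downward; lengths in m; the calibration is good to about 2 mm. A picture is of the moment at which its call begins. calibration takes no time and is no camera call.
- r.close_job(): hands the job in, once; it reports no verdict.
The state is a dict: "time_s": time; "q": joint angles; "joint_vel": joint speeds; "joint_torque": joint torques, N m; "ee_pos": TCP position; "orientation": TCP orientation; "ft_force": force on the tool from outside, world axes, zero at the start; "ft_torque": the same for the moment, N m; "width": opening from 0.0 (shut) to 1.0 (fully open).
Only numpy, scipy, OpenCV 4.12 (cv2) and the standard library are available. Lean on these libraries where they do the work, as an engineer would, in place of code of your own. Each camera call takes 0.05 s, during which the arm holds its last target. There are 200 camera calls.

## Working session

There is one attempt and no reset: what is moved stays moved. The work goes in short steps, Python scripts to look and compute and a tool call to move; the robot and the scene stay as the last step left them, time stands still between calls to the robot, and variables do not carry over. Pictures are saved under pics/ and viewed, about 8 in all and at most 12, crops included, and the job is handed in when it is done.

Besides the shell and the picture viewer there is one more tool, called after "Request:" as name([rows], argument=value, ...), one row to a line, values as JSON. arm_command: Moves the arm, as the interface text tells. Its arguments: {"type":"object","properties":{"moves":{"type":"array"},"newtons":{"type":"number"}},"required":["moves"]}

```bash
mkdir -p pics; ls; python3 - <<'E'
from bench import r
import cv2,numpy as np
np.set_printoptions(precision=4,suppress=True)
for n in("side","top"):
    im=r.capture(n); cv2.imwrite(f"pics/{n}0.png",im[...,::-1])
    print(n,r.calibration(n))
print(r.get_obs())
E
```

```text
pics
side {'fx': 483.52715807054136, 'fy': 483.52715807054136, 'cx': 322.5008851485139, 'cy': 195.04856529941762, 'origin': array([-0.0278,  0.8337,  0.8979]), 'orientation': array([[-0.7684,  0.4037, -0.4966],
       [-0.6399, -0.4697,  0.6082],
       [ 0.0123,  0.7851,  0.6193]])}
top {'fx': 412.816179356536, 'fy': 412.816179356536, 'cx': 323.58849851333656, 'cy': 196.10654033808436, 'origin': array([0.4403, 0.093 , 1.3257]), 'orientation': array([[ 0.0108,  0.9934, -0.1141],
       [-0.9999,  0.0095, -0.0115],
       [-0.0104,  0.1142,  0.9934]])}
{'time_s': 0.1, 'q': array([ 1.0269,  0.4777,  0.0223,  1.5563, -0.0115,  1.1093, -0.0831]), 'joint_vel': array([-0.0003, -0.0012,  0.0013, -0.0024,  0.0008, -0.0007,  0.0001]), 'joint_torque': array([  0.0047, -59.7765,   1.614 , -28.1957,   0.0129,   0.005 ,
         0.    ]), 'ee_pos': array([ 0.2847, -0.6115,  0.303 ]), 'orientation': array([[ 0.4222, -0.9065, -0.0008],
       [-0.9065, -0.4222,  0.0015],
       [-0.0017,  0.0001, -1.    ]]), 'ft_force': array([ 0.4453, -0.1276, -0.264 ]), 'ft_torque': array([ 0.0369,  0.0074, -0.009 ]), 'width': 1.0039576568610276}
```

View pics/side0.png

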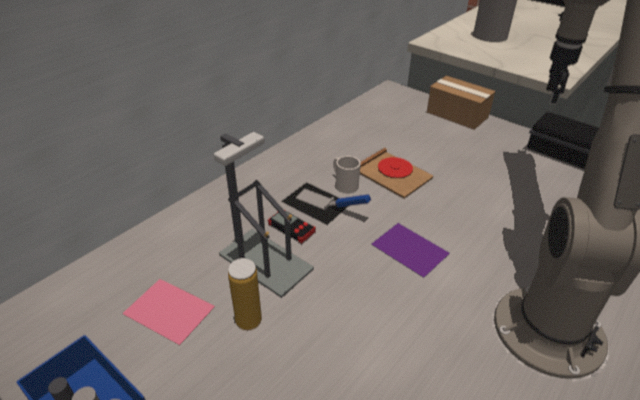

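View pics/top0.png

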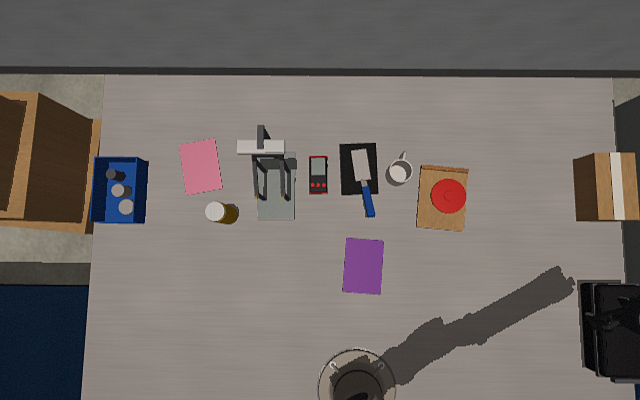

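The side view shows the rack at about (265,215) and the mat with lifter at (325,200), and the top view shows the lifter at (362,180), the mug at (400,172) and the board and cover at (443,197). The decoy mats are pink and purple. Next I'll measure these.

```bash
cat > h.py <<'E'
from bench import r
import cv2,numpy as np
np.set_printoptions(precision=4,suppress=True)
C={n:r.calibration(n) for n in("side","top")}
def ray(n,u,v):
    c=C[n]; d=c["orientation"]@np.array([(u-c["cx"])/c["fx"],-(v-c["cy"])/c["fy"],-1]); return c["origin"],d
def onz(n,u,v,z):
    o,d=ray(n,u,v); return o+d*(z-o[2])/d[2]
def proj(n,p):
    c=C[n]; q=c["orientation"].T@(np.asarray(p)-c["origin"]); return np.array([c["cx"]-c["fx"]*q[0]/q[2],c["cy"]+c["fy"]*q[1]/q[2]])
def cross(a,b):  # two-view point
    (o1,d1),(o2,d2)=ray("top",*a),ray("side",*b); M=np.c_[d1,-d2]
    t=np.linalg.lstsq(M,o2-o1,rcond=None)[0]; p,q=o1+d1*t[0],o2+d2*t[1]; return (p+q)/2,np.linalg.norm(p-q)
def mask(im,lo,hi):
    return cv2.inRange(cv2.cvtColor(im,cv2.COLOR_RGB2HSV),np.array(lo),np.array(hi))
def blobs(m,amin=40):
    return sorted([c for c in cv2.findContours(m,cv2.RETR_EXTERNAL,cv2.CHAIN_APPROX_NONE)[0] if cv2.contourArea(c)>amin],key=cv2.contourArea)[::-1]
E
python3 - <<'E'
from h import *
ims={n:cv2.imread(f"pics/{n}0.png")[...,::-1].copy() for n in C}
for n in C:
    im=ims[n]
    for nm,lo,hi,z in [("red",(0,180,90),(6,255,255),.021),("blue",(105,150,60),(125,255,255),.049),("board",(9,80,90),(20,200,255),.012),("mat",(0,0,0),(179,255,38),.003)]:
        for c in blobs(mask(im,lo,hi),60)[:6]:
            (x,y),wh,a=cv2.minAreaRect(c)
            if y<100: continue
            print(n,nm,round(x,1),round(y,1),np.round(wh,1),round(a,1),cv2.contourArea(c),[np.round(onz(n,*p,z)[:2]*1000).astype(int).tolist() for p in cv2.boxPoints(((x,y),wh,a))],onz(n,x,y,z)[:2])
a=cv2.resize(ims["top"][120:235,225:475],None,fx=3.2,fy=3.2,interpolation=cv2.INTER_CUBIC)
b=cv2.resize(ims["side"][125:300,200:450],None,fx=3.2,fy=3.2,interpolation=cv2.INTER_CUBIC)
cv2.imwrite("pics/top1.png",a[...,::-1]); cv2.imwrite("pics/side1.png",b[...,::-1])
E
```

```text
side red 395.0 167.0 [18. 32.] 90.0 464.0 [[661, -297], [581, -365], [529, -279], [604, -214]] [ 0.5929 -0.2879]
side blue 92.7 382.5 [91.8 52.8] 46.3 2596.5 [[720, 769], [743, 678], [518, 678], [510, 759]] [0.6162 0.7222]
side blue 352.9 200.5 [ 6.9 32.5] 82.9 163.5 [[612, -11], [554, -86], [534, -62], [591, 11]] [ 0.5725 -0.0367]
side blue 40.0 380.0 [23.6 40. ] 55.9 79.0 [[727, 813], [726, 750], [666, 754], [669, 815]] [0.6968 0.7835]
side blue 44.5 395.5 [ 7. 17.] 90.0 66.0 [[679, 800], [655, 780], [641, 786], [665, 806]] [0.6598 0.793 ]
side board 394.4 172.7 [69.5 33.5] 29.9 1183.5 [[685, -204], [745, -382], [484, -338], [448, -179]] [ 0.5835 -0.2716]
side board 244.2 288.3 [34.8 28.8] 81.9 293.5 [[662, 352], [618, 298], [532, 365], [574, 415]] [0.5951 0.3589]
side mat 561.4 138.0 [62.2 42.7] 18.9 2298.5 [[328, -700], [400, -1023], [177, -1011], [135, -707]] [ 0.2551 -0.8504]
side mat 557.5 232.0 [19.4 50.5] 5.2 730.5 [[86, -226], [150, -441], [104, -470], [46, -252]] [ 0.0948 -0.3407]
side mat 314.9 202.2 [57.2 26.4] 26.6 510.5 [[758, 52], [811, -57], [612, -61], [574, 42]] [ 
[... 968 characters left out ...]
], [747, -891], [528, -890], [524, -844]] [ 0.6346 -0.8669]
top mat 609.5 332.0 [98. 59.] 90.0 4914.0 [[326, -697], [328, -880], [35, -858], [32, -679]] [ 0.1785 -0.7786]
top mat 358.5 168.7 [50.8 36.1] 87.8 1047.5 [[764, 58], [770, -59], [603, -65], [597, 51]] [ 0.6828 -0.0039]
top mat 270.5 163.5 [17. 37.] 90.0 120.0 [[725, 344], [726, 223], [670, 222], [669, 342]] [0.6975 0.2825]
top mat 44.0 285.4 [88.1  3. ] 1.4 95.5 [[296, 1132], [305, 1133], [302, 851], [293, 850]] [0.2988 0.9912]
top mat 356.5 395.5 [ 7. 21.] 90.0 92.0 [[-10, 33], [-9, -31], [-29, -31], [-30, 33]] [-0.0196  0.0013]
top mat 119.3 175.4 [9.8 9.7] 7.1 63.0 [[640, 792], [672, 791], [668, 758], [636, 760]] [0.6538 0.7754]
```

View pics/top1.png

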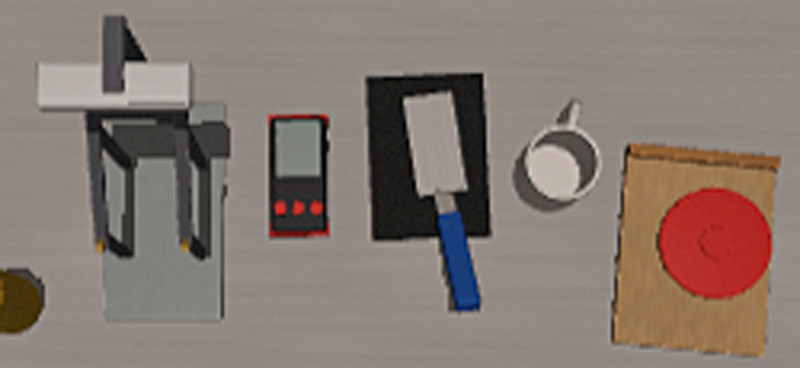

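View pics/side1.png

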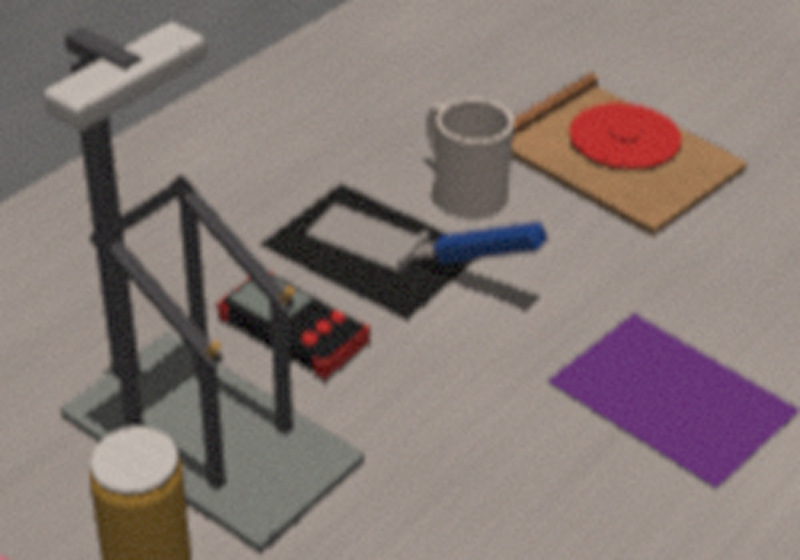

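```bash
python3 - <<'E'
from h import *
T=lambda x,y:((x+.5)/3.2-.5+225,(y+.5)/3.2-.5+120)
S=lambda x,y:((x+.5)/3.2-.5+200,(y+.5)/3.2-.5+125)
def pt(nm,view,pts,z):
    P=np.array([onz("top" if view is T else "side",*view(*p),z)[:2] for p in pts]); print(nm,(P*1000).round(1).tolist())
    return P
pt("blade T",T,[(403,96),(450,91),(467,190),(421,196)],.005)
pt("blade S",S,[(343,203),(303,228)],.005)
pt("mat T",T,[(366,78),(482,73),(491,236),(373,241)],.003)
pt("board T front",T,[(612,342),(765,356)],.012)
pt("board T back striptop",T,[(628,144),(780,158)],.024)
pt("board S front",S,[(655,232),(745,164)],.012)
pt("base T",T,[(104,320),(222,318),(226,103)],.012)
pt("base S",S,[(261,549),(363,459),(64,411)],.012)
pt("mug top T",T,[(563,162)],.09)
pt("mug top S",S,[(473,121)],.09)
pt("lamp T",T,[(37,110),(190,110),(190,64),(38,62)],.336)
pt("lamp S",S,[(205,40),(173,22),(47,95),(75,115)],.336)
for n,sl in(("top",(slice(180,215),slice(240,300))),("side",(slice(205,245),slice(255,300)))):
    im=cv2.imread(f"pics/{n}0.png")[...,::-1].copy(); m=np.zeros(im.shape[:2],np.uint8)
    m[sl]=mask(im,(12,110,90),(30,255,255))[sl]
    for c in blobs(m,1):
        M=cv2.boundingRect(c); u,v=M[0]+(M[2]-1)/2,M[1]+(M[3]-1)/2
        print(n,"pin",M,onz(n,u,v,.158)[:3])
E
```

```text
blade T [[745.3, 21.9], [750.9, -25.9], [649.0, -43.0], [642.4, 3.4]]
blade S [[746.1, -38.5], [749.1, 14.4]]
mat T [[764.2, 59.7], [770.4, -58.8], [602.7, -67.3], [596.5, 51.5]]
board T front [[496.9, -185.4], [484.7, -336.0]]
board T back striptop [[693.9, -201.7], [681.1, -352.4]]
board S front [[492.9, -186.3], [483.4, -335.2]]
base T [[513.6, 319.2], [516.8, 201.6], [734.9, 201.7]]
base S [[511.6, 319.5], [513.0, 203.8], [728.7, 319.4]]
mug top T [[663.2, -125.1]]
mug top S [[663.5, -127.3]]
lamp T [[655.6, 319.4], [656.6, 202.3], [692.5, 203.1], [693.1, 320.0]]
lamp S [[653.1, 207.8], [687.1, 205.5], [682.2, 323.6], [650.8, 327.1]]
top pin (255, 195, 2, 4) [0.5714 0.3007 0.158 ]
top pin (282, 195, 2, 4) [0.5722 0.2236 0.158 ]
side pin (288, 215, 4, 3) [0.5734 0.2181 0.158 ]
side pin (265, 232, 3, 3) [0.5737 0.2952 0.158 ]
```

```bash
cat >> h.py <<'E'
from scipy.spatial.transform import Rotation as Ro
GP=np.array([-.126,0,.046]); TILT=np.radians(15)
st,ct=np.sin(TILT),np.cos(TILT)
RG=np.array([[0,ct,-st],[-1,0,0],[0,-st,-ct]]) # tool axes in lifter frame (x=-y_l, z=(-st,0,-ct))
def lift(yaw,pitch): # degrees, pitch>0 tip up
    return Ro.from_euler("ZY",[yaw,-pitch],degrees=True).as_matrix()
def tool(RL,o,back=0):
    R=RL@RG; return R,np.asarray(o)+RL@GP-R[:,2]*(.054+back)
def go(RL,o,back=0,n=1):
    s=r.get_obs(); R,p=tool(RL,o,back); R0,p0=s["orientation"],s["ee_pos"]
    print("slide",(R0.T@(p-p0)*1000).round(1),"rot",Ro.from_matrix(R0.T@R).as_rotvec().round(3),"| tcp",p.round(4))
def where(): # lifter origin/yaw/pitch implied by tool with nominal grasp
    s=r.get_obs(); R,p=s["orientation"],s["ee_pos"]; RL=R@RG.T
    o=p+R[:,2]*.054-RL@GP; y,pt,ro=Ro.from_matrix(RL).as_euler("ZYX",degrees=True)
    print("t",round(s["time_s"],2),"lifter o",o.round(4),"yaw %.2f pitch %.2f roll %.2f"%(y,-pt,ro),"F",s["ft_force"].round(1),"w",round(s["width"],3))
# scene
MAT0=(lift(9.9,0),np.array([.7,-.011,.003]))
UX=np.array([.9967,-.081,0]);UY=np.array([.081,.9967,0]);BO=np.array([.5895,-.2689,.012])
CR=lift(.5,30); CO=np.array([.615,.2605,.175])
def bpos(x,y,z=0): return BO+UX*x+UY*y+np.array([0,0,z])
E
python3 -c "
from h import *
print(RG@RG.T, np.linalg.det(RG)); go(*MAT0,.10); go(*MAT0,0); where()"
```

```text
[[1. 0. 0.]
 [0. 1. 0.]
 [0. 0. 1.]] -0.9999999999999999Traceback (most recent call last):
  File "<string>", line 3, in <module>
    print(RG@RG.T, np.linalg.det(RG)); go(*MAT0,.10); go(*MAT0,0); where()
                                       ~~^^^^^^^^^^^
  File "h.py", line 28, in go
    print("slide",(R0.T@(p-p0)*1000).round(1),"rot",Ro.from_matrix(R0.T@R).as_rotvec().round(3),"| tcp",p.round(4))
                                                    ~~~~~~~~~~~~~~^^^^^^^^
  File "scipy/spatial/transform/_rotation.pyx", line 1143, in scipy.spatial.transform._rotation.Rotation.from_matrix
ValueError: Non-positive determinant (left-handed or null coordinate frame) in rotation matrix 0: [[ 0.9656  0.2516 -0.0657]
 [ 0.26   -0.9327  0.2498]
 [-0.0016  0.2583  0.9661]].
```

```bash
sed -i 's/RG=np.array(.*\]\])/RG=np.array([[0,-ct,-st],[-1,0,0],[0,st,-ct]])/' h.py
python3 -c "
from h import *
go(*MAT0,.10); go(*MAT0,0); where()"
```

```text
slide [-391.3 -546.8  105.8] rot [-0.26  -0.033  0.262] | tcp [ 0.6151 -0.0258  0.1978]
slide [-397.9 -521.8  202.4] rot [-0.26  -0.033  0.262] | tcp [ 0.5896 -0.0303  0.1012]
t 0.1 lifter o [ 0.4058 -0.555   0.2372] yaw 24.95 pitch 14.99 roll 0.10 F [ 0.4 -0.1 -0.3] w 1.004
```

Request:
arm_command([
  {"fingers": 1, "slide": [-390, -547, 70], "rot": [-0.26, -0.033, 0.262]},
  {"fingers": 1, "slide": [-390, -547, 70], "rot": [-0.26, -0.033, 0.262]},
  {"fingers": 1, "slide": [-390, -547, 70], "rot": [-0.26, -0.033, 0.262]},
  {"fingers": 1, "slide": [-390, -547, 70], "rot": [-0.26, -0.033, 0.262]},
  {"fingers": 1, "slide": [-390, -547, 70], "rot": [-0.26, -0.033, 0.262]},
  {"fingers": 1, "slide": [-390, -547, 70], "rot": [-0.26, -0.033, 0.262]},
  {"fingers": 1, "slide": [-390, -547, 70], "rot": [-0.26, -0.033, 0.262]},
  {"fingers": 1, "slide": [-390, -547, 70], "rot": [-0.26, -0.033, 0.262]},
  {"fingers": 1, "slide": [-390, -547, 70], "rot": [-0.26, -0.033, 0.262]},
  {"fingers": 1, "slide": [-390, -547, 70], "rot": [-0.26, -0.033, 0.262]},
], newtons=100)

```text
time_s: 1.35
ee_pos: [0.5868, -0.0778, 0.2394]
orientation: [[0.171, -0.951, -0.256], [-0.985, -0.166, -0.044], [-0.0, 0.259, -0.966]]
ft_force: [1.8, 0.2, -0.0]
width: 1.002
```

```bash
python3 -c "
from h import *
where();go(*MAT0,.06); go(*MAT0,0); print(r.get_obs()['q'])"
```

```text
t 1.35 lifter o [ 0.6972 -0.0586  0.1412] yaw 9.87 pitch -0.03 roll 0.00 F [ 1.8  0.2 -0. ] w 1.002
slide [-46.4 -46.4  70.7] rot [ 0.001  0.    -0.   ] | tcp [ 0.6049 -0.0276  0.1591]
slide [-46.3 -46.4 130.7] rot [ 0.001  0.    -0.   ] | tcp [ 0.5896 -0.0303  0.1012]
[ 0.0704  0.5173 -0.0887  1.6679  0.0906  1.219  -1.4533]
```

Request:
arm_command([
  {"fingers": 1, "slide": [-46, -46, 40], "rot": [0, 0, 0]},
  {"fingers": 1, "slide": [-46, -46, 85], "rot": [0, 0, 0]},
  {"fingers": 1, "slide": [-46, -46, 115], "rot": [0, 0, 0]},
  {"fingers": 1, "slide": [-46, -46, 131], "rot": [0, 0, 0]},
  {"fingers": 1, "slide": [-46, -46, 131], "rot": [0, 0, 0]},
])

```text
time_s: 1.98
ee_pos: [0.5887, -0.0311, 0.1004]
orientation: [[0.171, -0.951, -0.257], [-0.985, -0.165, -0.044], [-0.0, 0.261, -0.965]]
ft_force: [0.8, -0.0, 0.3]
width: 1.001
```

```bash
python3 - <<'E'
from h import *
where();go(*MAT0,0)
t=r.capture("top");s=r.capture("side")
a=cv2.resize(t[120:230,300:430],None,fx=3.5,fy=3.5,interpolation=cv2.INTER_CUBIC);b=cv2.resize(s[120:270,270:380],None,fx=2.9,fy=2.9,interpolation=cv2.INTER_CUBIC)
h=max(a.shape[0],b.shape[0]);P=lambda i:cv2.copyMakeBorder(i,0,h-i.shape[0],0,0,0)
cv2.imwrite("pics/g1.png",np.hstack([P(a),P(b)])[...,::-1])
E
```

```text
t 1.98 lifter o [ 0.6989 -0.012   0.002 ] yaw 9.84 pitch -0.13 roll 0.01 F [ 0.8 -0.   0.3] w 1.001
slide [-0.7 -0.8 -1. ] rot [ 0.002  0.    -0.001] | tcp [ 0.5896 -0.0303  0.1012]
```

View pics/g1.png

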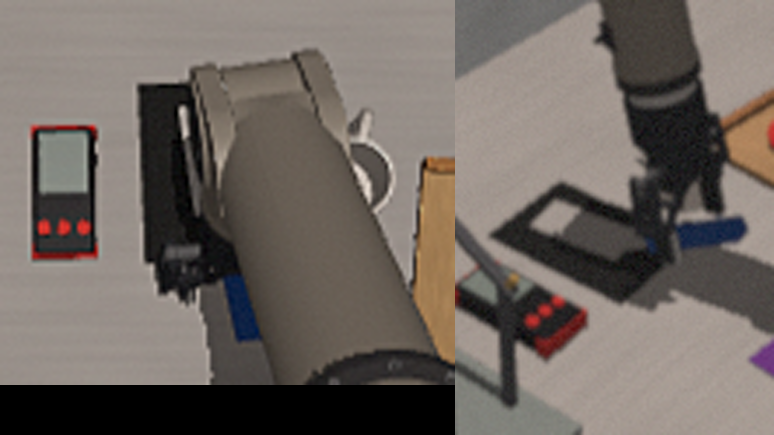

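The view shows the open fingers straddling the handle, with the blue visible on both sides at about (650,240) and (715,233). Closing.

Request:
arm_command([
  {"fingers": -1, "slide": [0, 0, 0], "rot": [0, 0, 0]},
  {"fingers": -1, "slide": [0, 0, 0], "rot": [0, 0, 0]},
  {"fingers": -1, "slide": [0, 0, 0], "rot": [0, 0, 0]},
  {"fingers": -1, "slide": [0, 0, 0], "rot": [0, 0, 0]},
  {"fingers": -1, "slide": [0, 0, 0], "rot": [0, 0, 0]},
  {"fingers": -1, "slide": [0, 0, 0], "rot": [0, 0, 0]},
], newtons=100)

```text
time_s: 2.82
ee_pos: [0.5904, -0.0309, 0.1024]
orientation: [[0.171, -0.952, -0.253], [-0.985, -0.165, -0.044], [0.0, 0.257, -0.966]]
ft_force: [-0.7, 0.2, 3.8]
width: 0.264
```

```bash
python3 - <<'E'
from h import *
where()
print("up+back"); go(MAT0[0],MAT0[1]+[-.0,0,.07]); 
RB=lift(-4.65,0)
go(lift(3,0),[.53,-.10,.11]); go(RB,bpos(-112,-17.5,.05)*1) if 0 else None
go(RB,bpos(-.112,-.0175,.05))
E
```

```text
t 2.83 lifter o [ 0.7009 -0.0117  0.0045] yaw 9.84 pitch 0.10 roll -0.02 F [-0.7  0.2  3.8] w 0.264
up+back
slide [ -0.7  18.3 -66.3] rot [-0.002 -0.    -0.001] | tcp [ 0.5896 -0.0303  0.1712]
slide [ 44.5 203.6 -55.2] rot [-0.002 -0.031  0.115] | tcp [ 0.4181 -0.1059  0.2082]
slide [195.3 268.8  11.8] rot [-0.002 -0.066  0.244] | tcp [ 0.3648 -0.2682  0.1602]
```

Request:
arm_command([
  {"fingers": -1, "slide": [0, 6, -22], "rot": [0, 0, 0]},
  {"fingers": -1, "slide": [0, 14, -50], "rot": [0, 0, 0]},
  {"fingers": -1, "slide": [0, 30, -75], "rot": [0, 0, 0]},
  {"fingers": -1, "slide": [0, 75, -75], "rot": [0, 0, 0]},
  {"fingers": -1, "slide": [10, 125, -70], "rot": [0, -0.01, 0.04]},
  {"fingers": -1, "slide": [25, 170, -65], "rot": [0, -0.02, 0.08]},
  {"fingers": -1, "slide": [45, 205, -55], "rot": [0, -0.031, 0.115]},
  {"fingers": -1, "slide": [90, 225, -45], "rot": [0, -0.045, 0.16]},
  {"fingers": -1, "slide": [145, 250, -35], "rot": [0, -0.055, 0.2]},
  {"fingers": -1, "slide": [195, 269, -25], "rot": [0, -0.066, 0.244]},
])

```text
time_s: 4.08
ee_pos: [0.3728, -0.2681, 0.1956]
orientation: [[-0.083, -0.963, -0.256], [-0.997, 0.08, 0.022], [-0.001, 0.257, -0.966]]
ft_force: [1.5, 0.2, -1.8]
width: 0.264
```

```bash
python3 - <<'E'
from h import *
where(); print(r.get_obs()['q'])
go(lift(-4.65,0),bpos(-.112,-.0175,.02))
t=r.capture("top");s=r.capture("side")
a=cv2.resize(t[140:260,370:490],None,fx=3.2,fy=3.2,interpolation=cv2.INTER_CUBIC);b=cv2.resize(s[110:230,340:470],None,fx=3.2,fy=3.2,interpolation=cv2.INTER_CUBIC)
cv2.imwrite("pics/h1.png",np.hstack([a,b])[...,::-1])
E
```

```text
t 4.08 lifter o [ 0.4846 -0.2773  0.0976] yaw -4.73 pitch 0.09 roll 0.03 F [ 1.5  0.2 -1.8] w 0.264
[ 0.3889  0.37    0.0592  2.0404  0.0843  0.9772 -1.2625]
slide [ 0.8 -9.2 65.2] rot [-0.002  0.001 -0.001] | tcp [ 0.3648 -0.2682  0.1302]
```

View pics/h1.png

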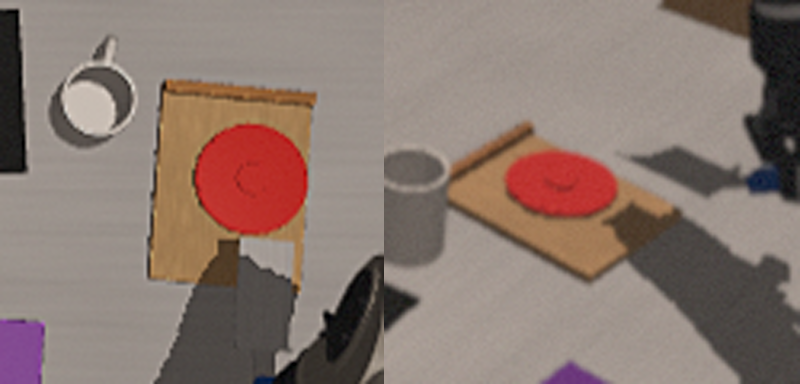

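```bash
python3 - <<'E'
from h import *
T=lambda x,y:((x+.5)/3.2-.5+370,(y+.5)/3.2-.5+140)
S=lambda x,y:((x-384+.5)/3.2-.5+340,(y+.5)/3.2-.5+110)
RL=lift(-4.73,.09);o=np.array([.4846,-.2773,.0976])
for l in([.048,.025,.002],[.048,-.025,.002]):
    w=o+RL@np.array(l); print(w,(np.array(proj("top",w))-[370,140]+.5)*3.2-.5,(np.array(proj("side",w))-[340,110]+.5)*3.2-.5+[384,0])
print(onz("top",*T(240,237),.0996),onz("top",*T(294,242),.0996))
print(cross(T(240,237),S(680,147)),cross(T(294,242),S(617,153)))
E
```

```text
[ 0.5345 -0.2563  0.0997] [244.1646 234.3279] [604.4034 152.2652]
[ 0.5304 -0.3062  0.0997] [298.2415 239.3075] [636.1199 131.6328]
[ 0.532  -0.2525  0.0996] [ 0.5278 -0.3022  0.0996]
(array([ 0.5005, -0.2617,  0.1213]), np.float64(0.06710810752867448)) (array([ 0.5372, -0.3064,  0.0722]), np.float64(0.017381621359320823))
```

```bash
python3 - <<'E'
from h import *
R=lift(-4.65,-2)
go(R,bpos(-.112,-.0205,.02)); go(R,bpos(-.112,-.0205,.005))
E
```

```text
slide [ -0.6 -13.1  59.9] rot [-0.035  0.    -0.01 ] | tcp [ 0.368  -0.2715  0.134 ]
slide [ -0.6 -17.   74.4] rot [-0.035  0.    -0.01 ] | tcp [ 0.368  -0.2715  0.119 ]
```

Request:
arm_command([
  {"fingers": -1, "slide": [0, -6, 25], "rot": [-0.015, 0, -0.005]},
  {"fingers": -1, "slide": [-0.6, -13, 55], "rot": [-0.035, 0, -0.01]},
  {"fingers": -1, "slide": [-0.6, -16, 68], "rot": [-0.035, 0, -0.01]},
  {"fingers": -1, "slide": [-0.6, -17, 73], "rot": [-0.035, 0, -0.01]},
  {"fingers": -1, "slide": [-0.6, -17, 74], "rot": [-0.035, 0, -0.01]},
])

```text
time_s: 4.8
ee_pos: [0.3684, -0.2715, 0.1198]
orientation: [[-0.081, -0.953, -0.291], [-0.997, 0.078, 0.024], [0.0, 0.292, -0.956]]
ft_force: [-0.2, -0.3, -1.3]
width: 0.263
```

```bash
python3 - <<'E'
from h import *
where()
R=lift(-4.65,-2)
go(R,bpos(-.112,-.0205,.003)); go(R,bpos(-.09,-.0205,.003));go(R,bpos(.024,-.0205,.003))
t=r.capture("top");s=r.capture("side")
a=cv2.resize(t[140:240,400:490],None,fx=4,fy=4,interpolation=cv2.INTER_CUBIC);b=cv2.resize(s[130:230,360:460],None,fx=4,fy=4,interpolation=cv2.INTER_CUBIC)
cv2.imwrite("pics/h2.png",np.hstack([a,b])[...,::-1])
E
```

```text
t 4.8 lifter o [ 0.4766 -0.2803  0.0178] yaw -4.67 pitch -1.97 roll -0.00 F [-0.2 -0.3 -1.3] w 0.263
slide [ 0.  -0.5  2.7] rot [-0.  0. -0.] | tcp [ 0.368  -0.2715  0.117 ]
slide [  0.  -21.5  -3.7] rot [-0.  0. -0.] | tcp [ 0.39   -0.2732  0.117 ]
slide [  -0.  -130.6  -37. ] rot [-0.  0. -0.] | tcp [ 0.5036 -0.2825  0.117 ]
```

View pics/h2.png

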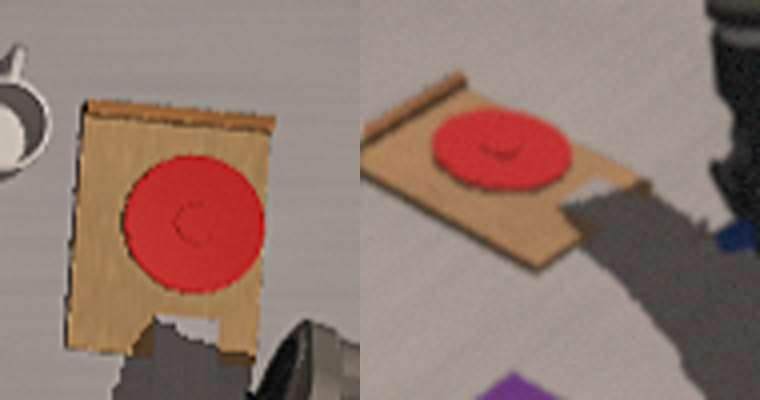

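Request:
arm_command([
  {"fingers": -1, "slide": [0, -0.5, 3], "rot": [0, 0, 0]},
  {"fingers": -1, "slide": [0, -5, 1.5], "rot": [0, 0, 0]},
  {"fingers": -1, "slide": [0, -12, -0.5], "rot": [0, 0, 0]},
  {"fingers": -1, "slide": [0, -20, -3], "rot": [0, 0, 0]},
  {"fingers": -1, "slide": [0, -28, -5.5], "rot": [0, 0, 0]},
  {"fingers": -1, "slide": [0, -36, -8], "rot": [0, 0, 0]},
  {"fingers": -1, "slide": [0, -43, -10], "rot": [0, 0, 0]},
  {"fingers": -1, "slide": [0, -50, -12], "rot": [0, 0, 0]},
])

```text
time_s: 5.9
ee_pos: [0.42, -0.2759, 0.117]
orientation: [[-0.082, -0.953, -0.291], [-0.997, 0.078, 0.024], [0.0, 0.292, -0.957]]
ft_force: [-2.4, 0.3, 1.3]
width: 0.26
```

```bash
python3 - <<'E'
from h import *
where()
R=lift(-4.65,-2)
for d in(-.03,-.01,.01,.024): go(R,bpos(d,-.0205,.003))
im=r.capture("top");c=blobs(mask(im,(0,180,70),(6,255,255)),60)[0]
e=cv2.minAreaRect(c);p=onz("top",*e[0],.021);q=p-BO;print(e,p,"board xy",q@UX,q@UY)
E
```

```text
t 5.9 lifter o [ 0.5282 -0.2848  0.015 ] yaw -4.69 pitch -1.96 roll -0.02 F [-2.4  0.3  1.3] w 0.26
slide [ -0.2 -28.6  -8.8] rot [-0.001 -0.    -0.001] | tcp [ 0.4498 -0.2781  0.117 ]
slide [ -0.2 -47.7 -14.6] rot [-0.001 -0.    -0.001] | tcp [ 0.4697 -0.2797  0.117 ]
slide [ -0.3 -66.8 -20.4] rot [-0.001 -0.    -0.001] | tcp [ 0.4896 -0.2813  0.117 ]
slide [ -0.3 -80.2 -24.5] rot [-0.001 -0.    -0.001] | tcp [ 0.5036 -0.2825  0.117 ]
((448.5000305175781, 187.99998474121094), (34.64822769165039, 33.23401641845703), 45.0) [ 0.6199 -0.2886  0.021 ] board xy 0.03189073195003807 -0.017211080065482054
```

Request:
arm_command([
  {"fingers": -1, "slide": [0, -6, -1.8], "rot": [0, 0, 0]},
  {"fingers": -1, "slide": [0, -13, -3.9], "rot": [0, 0, 0]},
  {"fingers": -1, "slide": [0, -20, -6], "rot": [0, 0, 0]},
  {"fingers": -1, "slide": [0, -28, -8.5], "rot": [0, 0, 0]},
  {"fingers": -1, "slide": [0, -36, -11], "rot": [0, 0, 0]},
  {"fingers": -1, "slide": [0, -40, -12.2], "rot": [0, 0, 0]},
])

```text
time_s: 6.7
ee_pos: [0.4633, -0.2793, 0.117]
orientation: [[-0.081, -0.954, -0.29], [-0.997, 0.078, 0.023], [0.0, 0.29, -0.957]]
ft_force: [-2.4, -0.6, 0.3]
width: 0.264
```

```bash
python3 - <<'E'
from h import *
where()
R=lift(-4.65,-2)
for d in(-.01,.01,.024): go(R,bpos(d,-.0205,.003))
im=r.capture("top");c=blobs(mask(im,(0,180,70),(6,255,255)),60)[0]
e=cv2.minAreaRect(c);p=onz("top",*e[0],.021);q=p-BO;print(e,p,"board xy",q@UX,q@UY)
s=r.capture("side");cv2.imwrite("pics/h3.png",np.hstack([cv2.resize(im[140:240,400:490],None,fx=4,fy=4,interpolation=cv2.INTER_CUBIC),cv2.resize(s[130:230,360:460],None,fx=4,fy=4,interpolation=cv2.INTER_CUBIC)])[...,::-1])
E
```

```text
t 6.7 lifter o [ 0.5716 -0.2881  0.0152] yaw -4.64 pitch -1.88 roll -0.03 F [-2.4 -0.6  0.3] w 0.264
slide [-0.1 -6.2 -1.9] rot [-0.002 -0.    -0.   ] | tcp [ 0.4697 -0.2797  0.117 ]
slide [ -0.1 -25.3  -7.7] rot [-0.002 -0.    -0.   ] | tcp [ 0.4896 -0.2813  0.117 ]
slide [ -0.1 -38.7 -11.8] rot [-0.002 -0.    -0.   ] | tcp [ 0.5036 -0.2825  0.117 ]
((449.0, 187.5), (33.0, 34.0), 90.0) [ 0.6215 -0.2903  0.021 ] board xy 0.033635635826996184 -0.01869700456672965
```

View pics/h3.png

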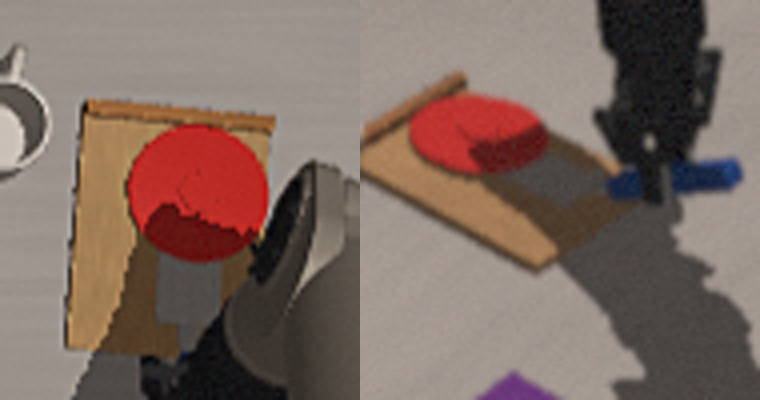

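Request:
arm_command([
  {"fingers": -1, "slide": [0, -8, -2.4], "rot": [0, 0, 0]},
  {"fingers": -1, "slide": [0, -16, -4.8], "rot": [0, 0, 0]},
  {"fingers": -1, "slide": [0, -24, -7.3], "rot": [0, 0, 0]},
  {"fingers": -1, "slide": [0, -31, -9.4], "rot": [0, 0, 0]},
  {"fingers": -1, "slide": [0, -35, -10.6], "rot": [0, 0, 0]},
  {"fingers": -1, "slide": [0, -37, -11.3], "rot": [0, 0, 0]},
  {"fingers": -1, "slide": [0, -37, -11.3], "rot": [0, 0, 0]},
])

```text
time_s: 7.68
ee_pos: [0.5024, -0.2824, 0.1171]
orientation: [[-0.081, -0.954, -0.288], [-0.997, 0.077, 0.023], [0.001, 0.289, -0.957]]
ft_force: [-0.7, 1.0, -1.3]
width: 0.265
```

```bash
python3 - <<'E'
from h import *
where()
for p,d,z in((0,.023,.003),(5,.023,.006),(5,.023,.03),(8,.018,.06),(10,-.02,.13)): go(lift(-4.65,p),bpos(d,-.0205,z))
im=r.capture("top");c=blobs(mask(im,(0,180,60),(6,255,255)),60)[0]
e=cv2.minAreaRect(c);p=onz("top",*e[0],.021);q=p-BO;print(e,p,"board xy",q@UX,q@UY)
E
```

```text
t 7.67 lifter o [ 0.611  -0.2912  0.0155] yaw -4.63 pitch -1.78 roll -0.04 F [-0.7  1.  -1.3] w 0.265
slide [-0.   2.1  4.7] rot [ 0.031 -0.001  0.   ] | tcp [ 0.4991 -0.2821  0.1132]
slide [-0.   7.8 13.9] rot [ 0.118 -0.001  0.   ] | tcp [ 0.491  -0.2815  0.106 ]
slide [-0.  14.7 -9.1] rot [ 0.118 -0.001  0.   ] | tcp [ 0.491  -0.2815  0.13  ]
slide [  0.   30.6 -28.9] rot [ 0.171 -0.001  0.   ] | tcp [ 0.4816 -0.2807  0.1536]
slide [  0.   88.5 -80. ] rot [ 0.206 -0.001  0.   ] | tcp [ 0.441  -0.2774  0.2192]
((448.6384582519531, 186.10768127441406), (30.78473472595215, 33.76673126220703), 37.87498474121094) [ 0.626  -0.2892  0.021 ] board xy 0.037995033980439956 -0.0172996084111565
```

Request:
arm_command([
  {"fingers": -1, "slide": [0, 1.5, 1], "rot": [0.015, 0, 0]},
  {"fingers": -1, "slide": [0, 4, -2], "rot": [0.031, 0, 0]},
  {"fingers": -1, "slide": [0, 6, -6], "rot": [0.04, 0, 0]},
  {"fingers": -1, "slide": [0, 9, -9], "rot": [0.07, 0, 0]},
  {"fingers": -1, "slide": [0, 14, -12], "rot": [0.11, 0, 0]},
  {"fingers": -1, "slide": [0, 19, -18], "rot": [0.13, 0, 0]},
  {"fingers": -1, "slide": [0, 25, -24], "rot": [0.15, 0, 0]},
  {"fingers": -1, "slide": [0, 32, -30], "rot": [0.171, 0, 0]},
  {"fingers": -1, "slide": [0, 36, -34], "rot": [0.18, 0, 0]},
  {"fingers": -1, "slide": [0, 38, -36], "rot": [0.18, 0, 0]},
])

```text
time_s: 8.98
ee_pos: [0.4763, -0.2804, 0.163]
orientation: [[-0.081, -0.99, -0.112], [-0.997, 0.081, 0.008], [0.001, 0.112, -0.994]]
ft_force: [-0.1, -0.4, -2.6]
width: 0.262
```

```bash
python3 - <<'E'
from h import *
where()
P=[(-4.65,10,bpos(-.02,-.0205,.13)),(-3,12,[.52,-.24,.19]),(-1,16,[.50,0,.22]),(0,18,[.50,.13,.24]),(.5,20,[.50,.262,.245])]
for y,p,o in P: go(lift(y,p),o)
im=r.capture("top");s=r.capture("side");cv2.imwrite("pics/h4.png",np.hstack([cv2.resize(im[140:240,400:490],None,fx=4,fy=4,interpolation=cv2.INTER_CUBIC),cv2.resize(s[110:210,360:460],None,fx=4,fy=4,interpolation=cv2.INTER_CUBIC)])[...,::-1])
E
```

```text
t 8.97 lifter o [ 0.6013 -0.2906  0.0827] yaw -4.64 pitch 8.57 roll -0.05 F [-0.1 -0.4 -2.6] w 0.262
slide [ -0.1  41.6 -51.9] rot [ 0.025 -0.001  0.   ] | tcp [ 0.441  -0.2774  0.2192]
slide [-40.  100.3 -89.1] rot [ 0.06   0.002 -0.029] | tcp [ 0.3902 -0.2332  0.2627]
slide [-272.7  146.2 -104.9] rot [ 0.13   0.002 -0.064] | tcp [0.3653 0.0024 0.2835]
slide [-399.7  160.4 -118.8] rot [ 0.164  0.002 -0.081] | tcp [0.3631 0.13   0.2987]
slide [-529.9  172.9 -117.7] rot [ 0.199  0.    -0.09 ] | tcp [0.3612 0.2608 0.2989]
```

View pics/h4.png

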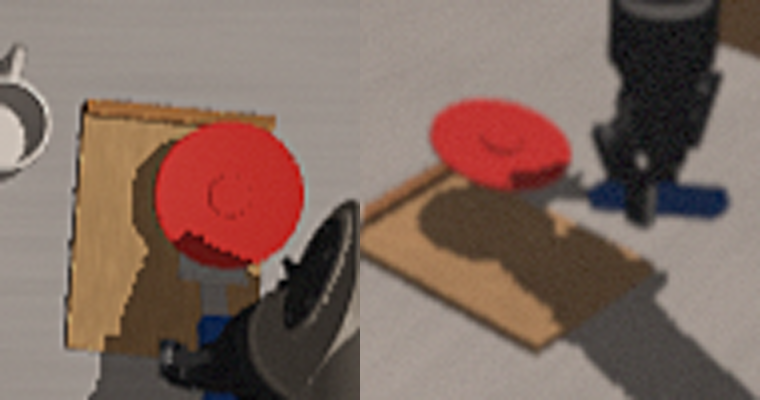

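```bash
python3 - <<'E'
from h import *
pre=CO+CR@np.array([-.002,0,.06])
P=[(-4.65,10,bpos(-.01,-.0205,.13)),(-4,12,[.57,-.22,.19]),(-2,14,[.575,-.11,.21]),(-1,18,[.58,0,.23]),(0,21,[.575,.13,.25]),(.5,25,[.575,.22,.25]),(.5,30,pre)]
for y,p,o in P: go(lift(y,p),o)
E
```

```text
slide [  0.1  31.9 -53.2] rot [ 0.025 -0.001  0.   ] | tcp [ 0.4509 -0.2782  0.2192]
slide [-66.1  52.7 -94.7] rot [ 0.06   0.    -0.011] | tcp [ 0.4403 -0.2109  0.2627]
slide [-171.5   60.6 -109.4] rot [ 0.095  0.002 -0.046] | tcp [ 0.4426 -0.1054  0.2781]
slide [-278.9   69.9 -119. ] rot [ 0.165  0.001 -0.063] | tcp [0.4431 0.0024 0.2887]
slide [-405.5   89.4 -129.8] rot [ 0.217 -0.    -0.081] | tcp [0.4352 0.13   0.3015]
slide [-493.7   98.7 -118.9] rot [ 0.287 -0.003 -0.09 ] | tcp [0.432  0.2188 0.2916]
slide [-534.2   92.7  -82.7] rot [ 0.374 -0.007 -0.09 ] | tcp [0.4372 0.2589 0.255 ]
```

Request:
arm_command([
  {"fingers": -1, "slide": [0, 8, -15], "rot": [0.008, 0, 0]},
  {"fingers": -1, "slide": [0, 20, -35], "rot": [0.018, 0, 0]},
  {"fingers": -1, "slide": [-8, 32, -55], "rot": [0.03, 0, 0]},
  {"fingers": -1, "slide": [-25, 42, -75], "rot": [0.045, 0, -0.005]},
  {"fingers": -1, "slide": [-50, 50, -90], "rot": [0.058, 0, -0.01]},
  {"fingers": -1, "slide": [-85, 54, -98], "rot": [0.07, 0, -0.02]},
  {"fingers": -1, "slide": [-120, 57, -103], "rot": [0.08, 0, -0.03]},
  {"fingers": -1, "slide": [-150, 59, -108], "rot": [0.09, 0, -0.04]},
  {"fingers": -1, "slide": [-175, 61, -110], "rot": [0.1, 0, -0.046]},
  {"fingers": -1, "slide": [-190, 62, -111], "rot": [0.105, 0, -0.05]},
])

```text
time_s: 10.32
ee_pos: [0.4426, -0.0857, 0.2807]
orientation: [[-0.029, -1.0, -0.006], [-1.0, 0.029, 0.002], [-0.002, 0.006, -1.0]]
ft_force: [0.9, -0.2, -3.5]
width: 0.262
```

```bash
python3 - <<'E'
from h import *
where(); print(r.get_obs()['q'])
pre=CO+CR@np.array([-.002,0,.06])
P=[(-1,18,[.58,0,.23]),(0,21,[.575,.13,.25]),(.5,25,[.575,.22,.25]),(.5,30,pre)]
for y,p,o in P: go(lift(y,p),o)
E
```

```text
t 10.32 lifter o [ 0.5758 -0.0895  0.214 ] yaw -1.72 pitch 14.64 roll 0.13 F [ 0.9 -0.2 -3.5] w 0.262
[ 0.1621  0.1426 -0.1182  2.0841  0.0183  0.9223 -1.5663]
slide [-88.1   2.1  -7.9] rot [ 0.059  0.002 -0.012] | tcp [0.4431 0.0024 0.2887]
slide [-215.4   13.9  -20.3] rot [ 0.111  0.001 -0.03 ] | tcp [0.4352 0.13   0.3015]
slide [-304.    19.7  -10.1] rot [ 0.181 -0.001 -0.038] | tcp [0.432  0.2188 0.2916]
slide [-344.3   15.4   26.6] rot [ 0.268 -0.003 -0.038] | tcp [0.4372 0.2589 0.255 ]
```

Request:
arm_command([
  {"fingers": -1, "slide": [-20, 1, -3], "rot": [0.015, 0, -0.003]},
  {"fingers": -1, "slide": [-50, 2, -6], "rot": [0.035, 0.001, -0.007]},
  {"fingers": -1, "slide": [-88, 3, -9], "rot": [0.059, 0.001, -0.012]},
  {"fingers": -1, "slide": [-130, 6, -14], "rot": [0.077, 0.001, -0.018]},
  {"fingers": -1, "slide": [-173, 10, -18], "rot": [0.094, 0.001, -0.024]},
  {"fingers": -1, "slide": [-215, 14, -20], "rot": [0.111, 0.001, -0.03]},
  {"fingers": -1, "slide": [-255, 17, -18], "rot": [0.14, 0, -0.034]},
  {"fingers": -1, "slide": [-290, 19, -14], "rot": [0.17, 0, -0.037]},
  {"fingers": -1, "slide": [-318, 20, -8], "rot": [0.2, -0.001, -0.038]},
  {"fingers": -1, "slide": [-335, 19, 0], "rot": [0.22, -0.002, -0.038]},
])

```text
time_s: 11.58
ee_pos: [0.4333, 0.2509, 0.2817]
orientation: [[0.009, -0.977, 0.213], [-1.0, -0.009, 0.003], [-0.001, -0.213, -0.977]]
ft_force: [0.6, -0.8, -2.9]
width: 0.267
```

```bash
python3 - <<'E'
from h import *
where()
go(lift(.5,30),CO+CR@np.array([-.002,0,.06]));go(lift(.5,30),CO+CR@np.array([-.002,0,.03]))
im=r.capture("top");s=r.capture("side");cv2.imwrite("pics/r1.png",np.hstack([cv2.resize(im[110:230,230:320],None,fx=4,fy=4,interpolation=cv2.INTER_CUBIC),cv2.resize(s[125:245,210:320],None,fx=4,fy=4,interpolation=cv2.INTER_CUBIC)])[...,::-1])
E
```

```text
t 11.57 lifter o [0.5779 0.2523 0.2459] yaw 0.50 pitch 27.31 roll 0.06 F [ 0.6 -0.8 -2.9] w 0.267
slide [-8.   1.9 27. ] rot [0.047 0.001 0.   ] | tcp [0.4372 0.2589 0.255 ]
slide [-7.9 -7.2 55.6] rot [0.047 0.001 0.   ] | tcp [0.4522 0.2591 0.229 ]
```

View pics/r1.png

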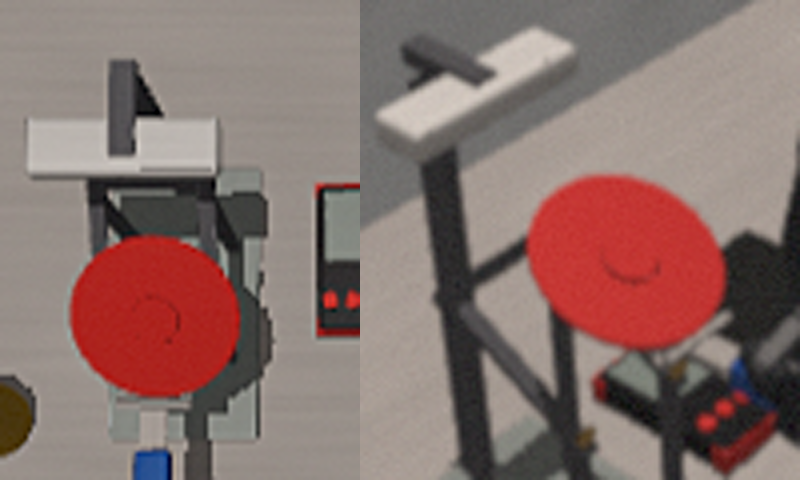

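```bash
python3 - <<'E'
from h import *
C2=[]
for n,sl in(("top",(slice(150,230),slice(235,300))),("side",(slice(160,220),slice(330-0-0-0-0-0-0-0-0-0-0-0-0-0-0-0-0-0-0-0-0-0-0-0-0-0-0-0-0-0-0-0-0-0-0-0-0-0-0-0-0-0-0-0-0-0-0-0-0-0-0-0-0-0-0-0-0-0-0-90,300)))):
    im=r.capture(n);m=np.zeros(im.shape[:2],np.uint8);m[sl]=mask(im,(0,170,60),(6,255,255))[sl]
    e=cv2.fitEllipse(blobs(m)[0]);C2.append(e[0]);print(n,e)
p,err=cross(*C2);print("cover face centre",p,err)
s=r.get_obs();RL=s["orientation"]@RG.T;o=s["ee_pos"]+s["orientation"][:,2]*.054-RL@GP
print("in nominal lifter frame",RL.T@(p-o)); print("in cradle",CR.T@(p-CO))
for n,c in zip(("top","side"),C2): print(n,"at nominal z",onz(n,*c,(o+RL@[.006,0,.009])[2]), "expected",o+RL@[.006,0,.009])
E
```

```text
top ((267.8481750488281, 189.86184692382812), (38.3779182434082, 41.80975341796875), 112.85394287109375)
side ((276.8147888183594, 189.7801971435547), (39.00295639038086, 48.02581787109375), 117.58556365966797)
cover face centre [0.5778 0.2513 0.2529] 0.001999081700113827
in nominal lifter frame [0.0033 0.0013 0.0068]
in cradle [ 0.0067 -0.0089  0.0861]
top at nominal z [0.5782 0.2514 0.2561] expected [0.5792 0.25   0.2561]
side at nominal z [0.5739 0.2537 0.2561] expected [0.5792 0.25   0.2561]
```

```bash
python3 - <<'E'
from h import *
for z in(.06,.03,.015):go(lift(.5,30),CO+CR@np.array([.0015,0,z]))
E
```

```text
slide [-10.1  -1.4  25.6] rot [ 0.049 -0.001 -0.001] | tcp [0.4402 0.259  0.2567]
slide [-10.1 -10.6  54.2] rot [ 0.049 -0.001 -0.001] | tcp [0.4552 0.2591 0.2307]
slide [-10.1 -15.2  68.5] rot [ 0.049 -0.001 -0.001] | tcp [0.4627 0.2592 0.2177]
```

Request:
arm_command([
  {"fingers": -1, "slide": [-5, 0, 8], "rot": [0.02, 0, 0]},
  {"fingers": -1, "slide": [-9, -1, 18], "rot": [0.04, 0, 0]},
  {"fingers": -1, "slide": [-10, -1.4, 26], "rot": [0.049, 0, 0]},
  {"fingers": -1, "slide": [-10, -5, 36], "rot": [0.049, 0, 0]},
  {"fingers": -1, "slide": [-10, -8, 46], "rot": [0.049, 0, 0]},
  {"fingers": -1, "slide": [-10, -10.6, 54], "rot": [0.049, 0, 0]},
  {"fingers": -1, "slide": [-10, -13, 61], "rot": [0.049, 0, 0]},
  {"fingers": -1, "slide": [-10, -15, 67], "rot": [0.049, 0, 0]},
  {"fingers": -1, "slide": [-10, -15.2, 68.5], "rot": [0.049, 0, 0]},
])

```text
time_s: 12.9
ee_pos: [0.4628, 0.259, 0.2173]
orientation: [[0.008, -0.966, 0.258], [-1.0, -0.008, 0.001], [0.001, -0.258, -0.966]]
ft_force: [0.1, -1.0, -2.3]
width: 0.26
```

```bash
python3 - <<'E'
from h import *
where()
C2=[];ims=[]
for n,sl in(("top",(slice(150,230),slice(235,300))),("side",(slice(160,235),slice(235,300)))):
    im=r.capture(n);ims.append(im);m=np.zeros(im.shape[:2],np.uint8);m[sl]=mask(im,(0,170,60),(6,255,255))[sl]
    c=max(blobs(m),key=cv2.contourArea);e=cv2.fitEllipse(cv2.convexHull(c));C2.append(e[0]);print(n,e)
p,err=cross(*C2);print("cover",p,err,"in cradle",CR.T@(p-CO))
for x,z in((.0015,.015),(.0015,.004),(.0005,-.004),(-.006,-.014),(-.01,-.02)):go(lift(.5,30),CO+CR@np.array([x,0,z]))
im,s=ims;cv2.imwrite("pics/r2.png",np.hstack([cv2.resize(im[120:230,230:320],None,fx=4.2,fy=4.2,interpolation=cv2.INTER_CUBIC),cv2.resize(s[150:260,220:315],None,fx=4.2,fy=4.2,interpolation=cv2.INTER_CUBIC)])[...,::-1])
E
```

```text
t 12.9 lifter o [0.6089 0.2601 0.1882] yaw 0.47 pitch 29.97 roll -0.06 F [ 0.1 -1.  -2.3] w 0.26
top ((268.3885803222656, 181.25514221191406), (36.84843826293945, 40.26642608642578), 114.34442901611328)
side ((265.63116455078125, 205.82826232910156), (40.55964279174805, 48.67168045043945), 117.74832916259766)
cover [0.6093 0.2589 0.1954] 0.0019206070909453517 in cradle [ 0.0053 -0.0015  0.0205]
slide [-0.1 -0.  -0.1] rot [ 0.    -0.001 -0.001] | tcp [0.4627 0.2592 0.2177]
slide [-0.1 -2.9 10.5] rot [ 0.    -0.001 -0.001] | tcp [0.4682 0.2592 0.2082]
slide [-0.1 -4.  18.5] rot [ 0.    -0.001 -0.001] | tcp [0.4713 0.2592 0.2008]
slide [-0.1 -0.3 29.9] rot [ 0.    -0.001 -0.001] | tcp [0.4707 0.2592 0.1889]
slide [-0.1  2.  36.7] rot [ 0.    -0.001 -0.001] | tcp [0.4702 0.2592 0.1817]
```

View pics/r2.png

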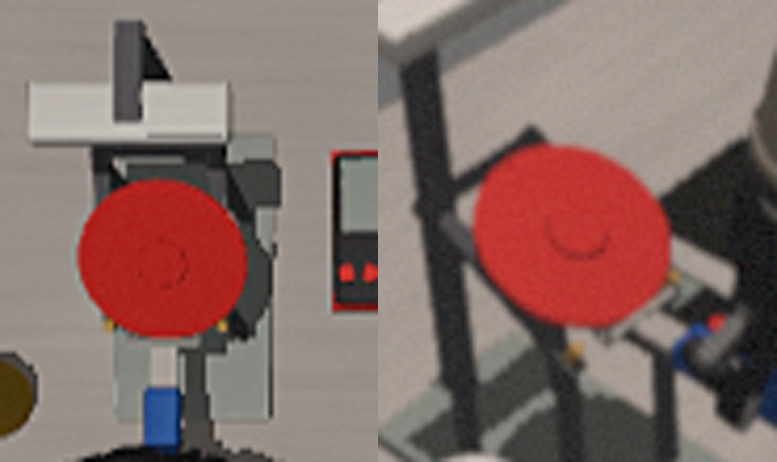

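Request:
arm_command([
  {"fingers": -1, "slide": [0, -1.5, 5], "rot": [0, 0, 0]},
  {"fingers": -1, "slide": [0, -2.9, 10], "rot": [0, 0, 0]},
  {"fingers": -1, "slide": [0, -3.3, 13], "rot": [0, 0, 0]},
  {"fingers": -1, "slide": [0, -3.7, 16], "rot": [0, 0, 0]},
  {"fingers": -1, "slide": [0, -4, 18.5], "rot": [0, 0, 0]},
  {"fingers": -1, "slide": [0, -4, 18.5], "rot": [0, 0, 0]},
])

```text
time_s: 13.75
ee_pos: [0.4714, 0.2592, 0.2008]
orientation: [[0.008, -0.966, 0.259], [-1.0, -0.008, 0.001], [0.001, -0.259, -0.966]]
ft_force: [1.2, 0.7, -1.5]
width: 0.265
```

```bash
cat > cov.py <<'E'
from h import *
def cover(save=None):
    C2=[];ims=[]
    for n,sl in(("top",(slice(150,230),slice(235,300))),("side",(slice(160,245),slice(235,300)))):
        im=r.capture(n);ims.append(im);m=np.zeros(im.shape[:2],np.uint8);m[sl]=mask(im,(0,170,60),(6,255,255))[sl]
        c=max(blobs(m),key=cv2.contourArea);e=cv2.fitEllipse(cv2.convexHull(c));C2.append(e[0]);print(n,e)
    p,err=cross(*C2);print("cover",p,err,"in cradle",CR.T@(p-CO))
    if save:
        im,s=ims;cv2.imwrite(save,np.hstack([cv2.resize(im[120:230,230:320],None,fx=4.2,fy=4.2,interpolation=cv2.INTER_CUBIC),cv2.resize(s[150:260,220:315],None,fx=4.2,fy=4.2,interpolation=cv2.INTER_CUBIC)])[...,::-1])
E
python3 - <<'E'
from cov import *
where(); cover()
for x,z in((.0005,-.004),(-.006,-.014),(-.01,-.02)):go(lift(.5,30),CO+CR@np.array([x,0,z]))
E
```

```text
t 13.75 lifter o [0.6175 0.2604 0.1717] yaw 0.48 pitch 29.99 roll -0.05 F [ 1.2  0.7 -1.5] w 0.265
top ((269.09722900390625, 179.53427124023438), (36.800201416015625, 39.61708068847656), 111.60693359375)
side ((263.8973693847656, 208.8274383544922), (39.81141662597656, 47.92522048950195), 123.66739654541016)
cover [0.6161 0.2589 0.1828] 0.001982520491925283 in cradle [ 0.0048 -0.0016  0.0062]
slide [0.  0.1 0.1] rot [ 0.    -0.001 -0.001] | tcp [0.4713 0.2592 0.2008]
slide [-0.   3.8 11.5] rot [ 0.    -0.001 -0.001] | tcp [0.4707 0.2592 0.1889]
slide [-0.   6.1 18.3] rot [ 0.    -0.001 -0.001] | tcp [0.4702 0.2592 0.1817]
```

Request:
arm_command([
  {"fingers": -1, "slide": [0, 0.8, 2.5], "rot": [0, 0, 0]},
  {"fingers": -1, "slide": [0, 1.6, 5], "rot": [0, 0, 0]},
  {"fingers": -1, "slide": [0, 2.4, 7.5], "rot": [0, 0, 0]},
  {"fingers": -1, "slide": [0, 3.2, 9.5], "rot": [0, 0, 0]},
  {"fingers": -1, "slide": [0, 4, 12], "rot": [0, 0, 0]},
  {"fingers": -1, "slide": [0, 5, 15], "rot": [0, 0, 0]},
  {"fingers": -1, "slide": [0, 6, 18], "rot": [0, 0, 0]},
  {"fingers": -1, "slide": [0, 6, 18], "rot": [0, 0, 0]},
])

```text
time_s: 14.85
ee_pos: [0.4701, 0.2591, 0.1817]
orientation: [[0.008, -0.966, 0.258], [-1.0, -0.008, 0.001], [0.001, -0.258, -0.966]]
ft_force: [0.4, -0.2, -1.8]
width: 0.261
```

```bash
python3 - <<'E'
from cov import *
where(); cover("pics/r3.png"); print(r.get_obs()['q'])
for x,z in((-.01,-.026),(-.04,-.028),(-.07,-.028),(-.13,-.028)):go(lift(.5,30),CO+CR@np.array([x,0,z]))
E
```

```text
t 14.85 lifter o [0.6162 0.2603 0.1526] yaw 0.49 pitch 29.97 roll -0.06 F [ 0.4 -0.2 -1.8] w 0.261
top ((269.1123046875, 179.5911865234375), (36.88752746582031, 39.59021759033203), 112.36015319824219)
side ((263.928466796875, 208.7880859375), (39.80050277709961, 47.78493881225586), 123.14144897460938)
cover [0.6159 0.2589 0.183 ] 0.0018831260727197915 in cradle [ 0.0048 -0.0016  0.0064]
[-0.4314  0.361  -0.3174  2.1094  0.5537  0.5542 -2.7366]
slide [ 0.  -1.4  6.1] rot [ 0.    -0.001 -0.001] | tcp [0.4732 0.2593 0.1765]
slide [ 0.1 27.  15.8] rot [ 0.    -0.001 -0.001] | tcp [0.4483 0.259  0.1597]
slide [ 0.1 56.  23.5] rot [ 0.    -0.001 -0.001] | tcp [0.4223 0.2588 0.1447]
slide [  0.1 114.   39.1] rot [ 0.    -0.001 -0.001] | tcp [0.3703 0.2584 0.1147]
```

View pics/r3.png

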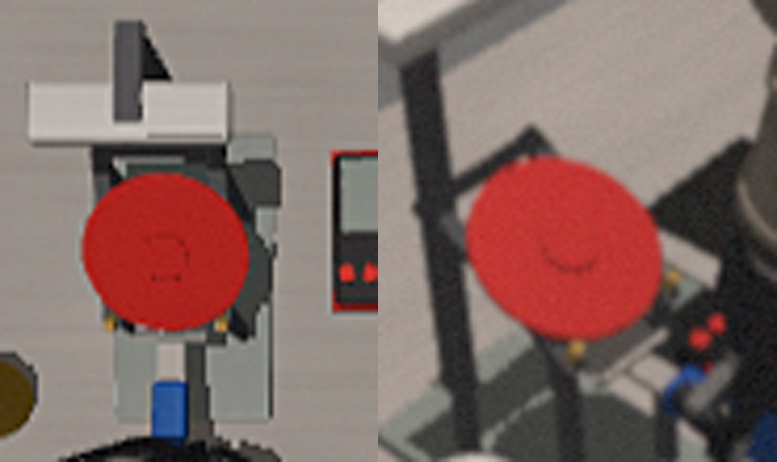

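Request:
arm_command([
  {"fingers": -1, "slide": [0, -1, 4], "rot": [0, 0, 0]},
  {"fingers": -1, "slide": [0, -1, 7], "rot": [0, 0, 0]},
  {"fingers": -1, "slide": [0, 8, 10], "rot": [0, 0, 0]},
  {"fingers": -1, "slide": [0, 20, 14], "rot": [0, 0, 0]},
  {"fingers": -1, "slide": [0, 34, 18], "rot": [0, 0, 0]},
  {"fingers": -1, "slide": [0, 48, 21.5], "rot": [0, 0, 0]},
  {"fingers": -1, "slide": [0, 60, 24.5], "rot": [0, 0, 0]},
  {"fingers": -1, "slide": [0, 72, 27.7], "rot": [0, 0, 0]},
])

```text
time_s: 15.95
ee_pos: [0.407, 0.2586, 0.1362]
orientation: [[0.008, -0.966, 0.258], [-1.0, -0.008, 0.002], [0.0, -0.258, -0.966]]
ft_force: [0.0, 0.0, -0.8]
width: 0.256
```

```bash
python3 - <<'E'
from cov import *
where(); cover(); s=r.get_obs();print(s['q'],s['ee_pos'])
for x,z in((-.13,-.028),(-.15,-.028)):go(lift(.5,30),CO+CR@np.array([x,0,z]))
E
```

```text
t 15.95 lifter o [0.553  0.2598 0.1071] yaw 0.49 pitch 29.97 roll -0.03 F [ 0.   0.  -0.8] w 0.256
top ((269.0809020996094, 179.557861328125), (36.751731872558594, 39.61945343017578), 112.23443603515625)
side ((263.9425048828125, 208.87228393554688), (39.54182052612305, 48.11552810668945), 123.4952392578125)
cover [0.616  0.2589 0.1827] 0.0020781708753344528 in cradle [ 0.0047 -0.0016  0.0062]
[-0.6656  0.3661 -0.1507  2.2603  0.6394  0.4084 -2.9385] [0.406  0.2586 0.1358]
slide [-0.2 39.9 11.1] rot [ 0.002 -0.002  0.002] | tcp [0.3703 0.2584 0.1147]
slide [-0.2 59.2 16.3] rot [ 0.002 -0.002  0.002] | tcp [0.353  0.2582 0.1047]
```

Request:
arm_command([
  {"fingers": -1, "slide": [0, 0, 0], "rot": [-0.06, 0, 0]},
  {"fingers": -1, "slide": [0, 2, 0], "rot": [-0.13, 0, 0]},
  {"fingers": -1, "slide": [0, 5, 0], "rot": [-0.2, 0, 0]},
  {"fingers": -1, "slide": [0, 10, -2], "rot": [-0.26, 0, 0]},
  {"fingers": -1, "slide": [0, 20, -5], "rot": [-0.26, 0, 0]},
  {"fingers": -1, "slide": [0, 30, -8], "rot": [-0.26, 0, 0]},
  {"fingers": -1, "slide": [0, 38, -10], "rot": [-0.26, 0, 0]},
])

```text
time_s: 16.92
ee_pos: [0.3654, 0.2582, 0.1357]
orientation: [[0.012, -1.0, 0.001], [-1.0, -0.012, -0.003], [0.003, -0.001, -1.0]]
ft_force: [0.1, 0.4, -1.5]
width: 0.266
```

```bash
python3 - <<'E'
from cov import *
where(); cover("pics/r4.png"); s=r.get_obs();print(s['q'],s['ee_pos'])
for y,p,o in((.5,10,[.50,.2,.12]),(4,5,[.54,.06,.15]),(9.9,0,[.60,-.03,.12]),(9.9,0,[.7,-.011,.07]),(9.9,0,[.7,-.011,.012])):go(lift(y,p),o)
E
```

```text
t 16.93 lifter o [0.499  0.2595 0.0699] yaw 0.70 pitch 15.03 roll -0.15 F [ 0.1  0.4 -1.5] w 0.266
top ((269.08380126953125, 179.65383911132812), (37.08564376831055, 39.557674407958984), 114.2533187866211)
side ((264.0491943359375, 209.06979370117188), (39.6591682434082, 48.52947998046875), 125.34078216552734)
cover [0.6157 0.2589 0.1823] 0.0021851871530192053 in cradle [ 0.0043 -0.0016  0.006 ]
[-0.4206  0.3961 -0.3945  2.1983  0.2718  0.5942 -2.5731] [0.3652 0.2582 0.1357]
slide [ 59.6  -6.7 -61.4] rot [-0.087 -0.003  0.003] | tcp [0.3726 0.1989 0.1972]
slide [ 207.5  -52.4 -101.8] rot [-0.174  0.002 -0.058] | tcp [0.4201 0.0516 0.238 ]
slide [ 309.2 -120.6  -81.6] rot [-0.261  0.018 -0.16 ] | tcp [ 0.4896 -0.0493  0.2182]
slide [ 291.3 -220.9  -31.7] rot [-0.261  0.018 -0.16 ] | tcp [ 0.5896 -0.0303  0.1682]
slide [ 291.1 -220.9   26.3] rot [-0.261  0.018 -0.16 ] | tcp [ 0.5896 -0.0303  0.1102]
```

The cover stayed put on the rails as the blade came out. The viewer is used up, so I'll check by numbers from here.

Request:
arm_command([
  {"fingers": -1, "slide": [25, 0, 0], "rot": [0, 0, 0]},
  {"fingers": -1, "slide": [65, -2, -10], "rot": [-0.04, 0, 0]},
  {"fingers": -1, "slide": [110, -10, -40], "rot": [-0.09, 0, 0]},
  {"fingers": -1, "slide": [160, -30, -75], "rot": [-0.13, 0, -0.03]},
  {"fingers": -1, "slide": [207, -52, -100], "rot": [-0.174, 0.002, -0.058]},
  {"fingers": -1, "slide": [260, -85, -95], "rot": [-0.22, 0.01, -0.11]},
  {"fingers": -1, "slide": [305, -120, -82], "rot": [-0.261, 0.018, -0.16]},
  {"fingers": -1, "slide": [300, -170, -65], "rot": [-0.261, 0.018, -0.16]},
  {"fingers": -1, "slide": [294, -210, -45], "rot": [-0.261, 0.018, -0.16]},
  {"fingers": -1, "slide": [291, -221, -35], "rot": [-0.261, 0.018, -0.16]},
])

```text
time_s: 18.27
ee_pos: [0.5914, -0.0293, 0.17]
orientation: [[0.173, -0.951, -0.255], [-0.985, -0.167, -0.044], [-0.0, 0.259, -0.966]]
ft_force: [-0.1, 0.2, -1.0]
width: 0.262
```

```bash
python3 - <<'E'
from h import *
where();print(r.get_obs()['q'])
for z in(.03,.010,.0065,.0045):go(lift(9.9,0),[.7,-.011,z])
E
```

```text
t 18.27 lifter o [ 0.7017 -0.01    0.0718] yaw 9.93 pitch 0.01 roll 0.02 F [-0.1  0.2 -1. ] w 0.262
[ 0.15    0.6178 -0.3055  1.6972  0.2081  1.123  -1.6383]
slide [ 0.6 -9.  40.9] rot [-0.     0.     0.001] | tcp [ 0.5896 -0.0303  0.1282]
slide [  0.6 -14.2  60.2] rot [-0.     0.     0.001] | tcp [ 0.5896 -0.0303  0.1082]
slide [  0.6 -15.1  63.6] rot [-0.     0.     0.001] | tcp [ 0.5896 -0.0303  0.1047]
slide [  0.7 -15.6  65.5] rot [-0.     0.     0.001] | tcp [ 0.5896 -0.0303  0.1027]
```

Request:
arm_command([
  {"fingers": -1, "slide": [0.6, -4, 18], "rot": [0, 0, 0]},
  {"fingers": -1, "slide": [0.6, -9, 41], "rot": [0, 0, 0]},
  {"fingers": -1, "slide": [0.6, -12, 53], "rot": [0, 0, 0]},
  {"fingers": -1, "slide": [0.6, -14.2, 60], "rot": [0, 0, 0]},
  {"fingers": -1, "slide": [0.6, -15, 63], "rot": [0, 0, 0]},
  {"fingers": -1, "slide": [0.6, -15.4, 65], "rot": [0, 0, 0]},
  {"fingers": -1, "slide": [0.6, -15.4, 65], "rot": [0, 0, 0]},
])

```text
time_s: 19.15
ee_pos: [0.5898, -0.0302, 0.1036]
orientation: [[0.172, -0.952, -0.254], [-0.985, -0.167, -0.044], [-0.0, 0.258, -0.966]]
ft_force: [0.3, -0.8, -2.7]
width: 0.261
```

```bash
python3 -c "
from h import *
where()"
```

```text
t 19.15 lifter o [ 0.7002 -0.0109  0.0055] yaw 9.93 pitch 0.05 roll 0.01 F [ 0.3 -0.8 -2.7] w 0.261
```

Request:
arm_command([
  {"fingers": -1, "slide": [0, -0.3, 1], "rot": [0, 0, 0]},
  {"fingers": -1, "slide": [0, -0.5, 2], "rot": [0, 0, 0]},
  {"fingers": -1, "slide": [0, -0.5, 2], "rot": [0, 0, 0]},
])

```text
time_s: 19.52
ee_pos: [0.59, -0.0302, 0.1024]
orientation: [[0.172, -0.952, -0.254], [-0.985, -0.167, -0.045], [0.0, 0.258, -0.966]]
ft_force: [-1.9, -0.4, 6.1]
width: 0.265
```

```bash
python3 -c "
from h import *
where(); print(r.get_obs()['ft_torque'])"
```

```text
t 19.52 lifter o [ 0.7004 -0.0109  0.0044] yaw 9.93 pitch 0.07 roll -0.00 F [-1.9 -0.4  6.1] w 0.265
[0.0043 0.2828 0.0117]
```

Request:
arm_command([
  {"fingers": -0.3, "slide": [0, 0, 0], "rot": [0, 0, 0]},
  {"fingers": 0.2, "slide": [0, 0, 0], "rot": [0, 0, 0]},
  {"fingers": 1, "slide": [0, 0, 0], "rot": [0, 0, 0]},
  {"fingers": 1, "slide": [0, 0, 0], "rot": [0, 0, 0]},
  {"fingers": 1, "slide": [0, 0, 0], "rot": [0, 0, 0]},
  {"fingers": 1, "slide": [0, 0, -30], "rot": [0, 0, 0]},
  {"fingers": 1, "slide": [0, 0, -80], "rot": [0, 0, 0]},
  {"fingers": 1, "slide": [0, 20, -130], "rot": [0, 0, 0]},
  {"fingers": 1, "slide": [40, 80, -180], "rot": [0, 0, 0]},
  {"fingers": 1, "slide": [80, 130, -200], "rot": [0, 0, 0]},
])

```text
time_s: 20.78
ee_pos: [0.5454, -0.1025, 0.3152]
orientation: [[0.175, -0.952, -0.251], [-0.985, -0.169, -0.045], [0.0, 0.255, -0.967]]
ft_force: [0.4, -1.6, 0.5]
width: 0.994
```

Request:
arm_command([
  {"fingers": 1, "slide": [60, 20, -20], "rot": [0, 0, 0]},
  {"fingers": 1, "slide": [120, 40, -20], "rot": [0, 0, 0]},
  {"fingers": 1, "slide": [180, 40, -20], "rot": [0, 0, 0]},
  {"fingers": 1, "slide": [220, 40, -20], "rot": [0, 0, 0]},
  {"fingers": 1, "slide": [220, 40, -20], "rot": [0, 0, 0]},
  {"fingers": 1, "slide": [220, 40, -20], "rot": [0, 0, 0]},
])

```text
time_s: 21.52
ee_pos: [0.5509, -0.324, 0.3445]
orientation: [[0.175, -0.952, -0.252], [-0.984, -0.17, -0.044], [-0.001, 0.255, -0.967]]
ft_force: [0.5, -0.3, -0.0]
width: 1.0
```

```bash
python3 - <<'E'
from cov import *
where();cover("pics/f.png")
im0={n:cv2.imread(f"pics/{n}0.png")[...,::-1].copy() for n in C}
for n in("top","side"):
    im=r.capture(n);cv2.imwrite(f"pics/{n}_end.png",im[...,::-1])
    for A,k in((im0[n],"start"),(im,"end")):
        m=mask(A,(105,150,60),(125,255,255));m[:,:300]=0;c=blobs(m,40)
        print(n,k,"handle",[(np.round(cv2.minAreaRect(x)[0],1),np.round(cv2.minAreaRect(x)[1],1),round(cv2.minAreaRect(x)[2],1)) for x in c[:1]])
    d=cv2.absdiff(im0[n],im).max(2);d=cv2.GaussianBlur(d,(3,3),0)
    # changes around bystanders & lifter: boxes
    B={"top":{"mug":(385,150,415,190),"can":(200,200,242,226),"scanner":(306,152,330,196),"lifter":(338,140,384,220)},
       "side":{"mug":(330,152,362,195),"can":(228,256,264,330),"scanner":(268,208,316,243),"lifter":(282,182,372,222)}}[n]
    for k,(a,b,c2,e) in B.items(): q=d[b:e,a:c2];print(n,k,"changed px",int((q>40).sum()),"of",q.size)
E
```

```text
t 21.52 lifter o [ 0.6615 -0.3042  0.2468] yaw 10.10 pitch 0.20 roll 0.06 F [ 0.5 -0.3 -0. ] w 1.0
top ((269.06890869140625, 179.6339111328125), (37.065738677978516, 39.530948638916016), 112.51947021484375)
side ((264.12225341796875, 208.96536254882812), (39.672306060791016, 48.48224639892578), 122.83421325683594)
cover [0.6157 0.2589 0.1826] 0.0023727709987034465 in cradle [ 0.0044 -0.0016  0.0063]
top start handle [(array([368. , 201.3]), array([30.5,  7.4]), 77.5)]
top end handle [(array([368.4, 201.2]), array([30.5,  7.7]), 76.5)]
top mug changed px 0 of 1200
top can changed px 0 of 1092
top scanner changed px 0 of 1056
top lifter changed px 80 of 3680
side start handle [(array([352.9, 200.5]), array([ 6.9, 32.5]), 82.9)]
side end handle [(array([353. , 200.2]), array([ 6.8, 32.7]), 81.5)]
side mug changed px 0 of 1376
side can changed px 117 of 2664
side scanner changed px 392 of 1680
side lifter changed px 116 of 3600
```

```bash
python3 -c "
from bench import r
print(r.close_job())"
```

```text
the job is handed in; nothing more can be done
None
```

The wet cover is on the drying rack, face up on both rails, and the lifter is back on the black mat. I handed the job in at about 21.8 s of the 72 s allowed.

I slid the lifter under the cover, pushed it against the stop strip and carried it on the blade. I lowered it between the rails, drew the blade out below the cover, and returned the lifter to its starting place. The gripper only held the lifter's handle and was not brought to the cover.

**Last checks:**
- **Cover:** it did not shift when the blade was withdrawn. It reads about 4 mm up-slope of the pin-contact position and 1.6 mm off centre. My estimate is only good to about 2 mm, so I cannot say whether it touches the pins or sits just above them.
- **Lifter:** the handle is within about half a pixel and 1.5° of its starting pose in both views. I felt the blade press on the mat with a few newtons before letting go.
- **Bystanders:** nothing changed around the mug, can or scanner in the top view.
- **Disagreement:** the side view shows changed pixels around the can and scanner. I put this down to the cover and its shadow now falling in those areas, but I did not confirm it.
- **Not inspected:** the picture limit ran out before the end, so the last stages were checked by numbers only.
- **Joint range:** joint 7 came within about 0.02 rad of its limit during the withdrawal. I then levelled the tool to move away from it, and no reading I took was past the limit.

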